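# Shut the winder's cover and hold its spindle in both bushings

## Robot

A 6-joint arm with a two-finger parallel gripper is mounted at the origin on the work surface. World frame = base frame: x ahead of the robot, y to its left, z up, the work surface at z = 0. Lengths are in m, angles in rad, forces in N, time in s.
With the tool pointing down it reaches from about 0.35 to 0.975 m from the base axis. Payload 7.1 kg.
Tool frame: the origin (TCP) lies midway between the tips of the shut fingers; the grasp point (between the pads) lies 19 mm behind it; z points along the fingers, x is the direction in which the jaws open and shut, and the axes are right-handed (so a half turn about z gives the same grasp; the last joint's range is limited). The gripper opens to 88 mm and grips with 3 to 60 N. Pads are 20 mm wide; open, the fingers measure 115 mm over their backs; the gripper's body (75 mm by 178 mm) begins 61 mm behind the grasp point.
Start: joints at [1.143, 0.423, 1.63, -0, 1.089, -0.019], TCP at [0.248, 0.573, 0.223] pointing down, gripper open.
Joint ranges: [-3, 3], [-0.9, 2.11], [0.09, 2.58], [-1.31, 4.45], [0.11, 2.69], [-2.54, 2.54]. Speed limits (rad/s): [2.39, 2.39, 3.01, 3.14, 3.14, 3.14].

## Interface

Orientations are given as a unit quaternion [w, x, y, z].
In Python, from station import move_pose, movel, movej, command_gripper, wait, inverse_kinematics, read_camera, camera_info, MotionError, job_done, get_time, get_joint_pos, get_qvel, get_effort, get_tcp_pos, get_ee_rot, get_ft_force, get_ft_torque, get_grip_width gives the robot as it stands. Calls block until the motion is done:
- move_pose(position, orientation): joint-space move of the TCP to a pose.
- movel(position, frame=None, v=0.15, until_force=None): straight line of the TCP; frame=None keeps the orientation; v is the mean speed in m/s. With until_force (N) it stops when the force on the tool has changed by that much, and returns True; else False.
- movej(angles): joint-space move.
- command_gripper(opening): opening from 0.0 (shut) to 1.0 (fully open); the grip force is fixed at half the most; returns when the fingers have stopped.
- wait(seconds).
- inverse_kinematics(position, orientation): joint angles nearest the present ones, or None.
- read_camera(name): name is "scene" or "top"; returns the picture (480x640x3 uint8, red, green, blue); there is no depth.
- camera_info(name): a dict with "intrinsics" (3x3 intrinsics, pixels), "T" (4x4, takes a point from camera to world coordinates). Camera axes: x right, y up, looking along -z (the intrinsics and any distortion apply to the point x, -y, -z); pixel columns grow to the right and rows downward; lengths in m; the calibration is good to about 2 mm. A picture is of the moment at which its call begins. camera_info takes no time and is no camera call.
A pose or a line that the arm cannot do raises MotionError and nothing moves.
- job_done(): hands the job in, once; it reports no verdict.
Readings, each from a call of its own:
- get_time(): time.
- get_joint_pos(): joint angles.
- get_qvel(): joint speeds.
- get_effort(): joint torques, N m.
- get_tcp_pos(): TCP position.
- get_ee_rot(): TCP orientation.
- get_ft_force(): force on the tool from outside, world axes, zero at the start.
- get_ft_torque(): the same for the moment, N m.
- get_grip_width(): opening from 0.0 (shut) to 1.0 (fully open).
Only numpy, scipy, OpenCV 4.12 (cv2) and the standard library are available. Lean on these libraries where they do the work, as an engineer would, in place of code of your own. Each camera call takes 0.05 s, during which the arm holds its last target. There are 200 camera calls.

## Task

Press the hand winder's hinged cover down until its detent clicks and holds it shut, then let go of it. Then take the spindle, the tallest of the three rods in the stand, by its handle and lower it through the bushing in the cover and on through the lower bushing until its tip stands clearly out below, but without setting it down on the base plate. Finish while still holding the spindle there, upright and still in both bushings, ready for a clip to be fitted below, and leave everything else on the table where it is.

Things in the scene. Friction and masses are not known exactly. Their poses are not given: they have to be found in the camera images.
- winder: wooden hand winder, fixed. Base plate 110 (x) x 180 (y) x 12 mm; hinge wall at +y (crank on it, out to y = 113 mm); latch post at -y (y = -68 to -80 mm, top at z = 135 mm); a shelf between them holds the lower bushing; x sides open. Origin: centre of the underside, z up. The cover's hinge axis runs along x through y = +55, z = +119 mm
- cover (a joint): angle (rad) of the winder's hinged cover, 80 x 110 x 12 mm: 0 = shut, level, top at z = 125 mm; grows to 1.1 as the free edge (winder's -y side) rises. Friction keeps it where left. A sprung detent stops it lightly near 0.1; pressed past about 0.05 with 5 to 8 N near the free edge it snaps to 0 and is held shut (hard stop at 0)
- cover_edge (a point): where to press: on the cover's upper face, mid-width, 12 mm in from the free edge, 98 mm from the hinge axis and 6 mm above the cover's mid-plane (in which the axis lies). Moves with the cover
- upper_bush (a point): centre of the upper face of the brass bushing in the cover (34 mm square, 16 mm thick, 13 mm round through bore, sharp rim); moves with the cover. With the cover shut it is level at z = 127 mm, underside at 111 mm, exactly above the lower bushing
- lower_bush (a point): centre of the upper face (z = 59 mm) of the lower brass bushing on the winder; same bore and thickness, so its underside is at z = 43 mm; below it is free space down to the base plate's top at z = 12 mm
- spindle: the tallest of the three rods in the stand: steel shank 10 mm across, 130 mm long, its last 5 mm tapered to 7 mm; above it a dark round wooden handle 22 mm across, 45 mm long (130 to 175 mm above the foot), to be gripped. About 0.1 kg. Origin: centre of its foot; z up along the rod. Stands upright in its hole, foot 15 mm above the table
- spindle_tip (a point): the centre of the spindle's foot (lower end)
- stand: wooden rod stand, fixed, 56 (x) x 210 (y) x 70 mm, with three vertical square holes 11 mm wide and 55 mm deep at y = -75, 0 and +75 mm, one rod in each; which rod is in which hole varies. Origin: centre of its underside
- short_rod: decoy rod in the stand: steel shank 10 mm x 85 mm under the same 22 mm wooden handle; stands 45 mm lower than the spindle. Origin: centre of its foot
- flat_rod: decoy rod in the stand: steel shank 10 mm x 105 mm under a flat wooden disc 36 mm across and 14 mm thick. Origin: centre of its foot
- glue: white plastic bottle, green cap, 48 mm across, 130 mm tall; bystander. Origin: centre of its underside
- spool: empty pale wooden spool, 36 mm across, 45 mm tall; bystander. Origin: centre of its underside
- spool_b: empty white plastic spool, 36 mm across, 45 mm tall, standing near the glue bottle; bystander. Origin: centre of its underside
- tape_case: flat yellow round case, 60 mm across, 18 mm high; bystander. Origin: centre of its underside
- button_jar: glass jar with steel lid, 56 mm across, 60 mm tall; bystander. Origin: centre of its underside
- tin: blue flat tin 90 x 60 x 25 mm; bystander. Origin: centre of its underside
Not all that is in view belongs to the job. Leave any blue look-alike of the winder alone.

How it is judged:
On the way, in this order (a step that is already met when the one before it is completed fails the run):
1. the cover is pressed shut in its detent and the robot is off it, the spindle still in the stand (value of joint cover below 0.03 rad and contact force between each of the arm, the fingers and winder below 0.2 N and distance of spindle from where it was at the start of the episode below 0.02 m), for 0.2 s.
2. the spindle's tip is through the cover's bushing, the cover still shut (value of joint cover below 0.03 rad and z of spindle_tip in the frame of winder below 0.109 m and horizontal distance between spindle_tip and upper_bush below 0.012 m and angle between the z axis of spindle and the z axis of winder, either way round below 0.15 rad), for 0.1 s.
At the end, for the whole second after the job is handed in: Cover shut (under 0.03 rad); spindle through both bushings, upright within 0.06 rad, tip within 5 mm of the lower bore's axis, 3 mm or more below the lower bushing and 2.5 mm or more above the base plate; gripped with over 2 N, still (under 20 mm/s), the robot not touching the winder (value of joint cover below 0.03 rad and horizontal distance between spindle_tip and lower_bush below 0.005 m and angle between the z axis of spindle and the z axis of winder, either way round below 0.06 rad and z of spindle_tip in the frame of winder between 0.0145 and 0.04 m and contact force between the fingers and spindle above 2 N and linear speed of spindle below 0.02 m/s and contact force between each of the arm, the fingers and winder below 0.5 N); the arm keeps its last pose, push and grip.
It fails at once if another rod is moved by more than 30 mm (distance of any of short_rod, flat_rod from where it was at the start of the episode above 0.03 m).
It fails at once if a thing lying on the table is moved by more than 30 mm (distance of any of glue, spool, spool_b, tape_case, button_jar, tin from where it was at the start of the episode above 0.03 m).
It also fails if it takes over 64 s, if anything falls off the work surface, if the arm or the gripper's body presses on something with over 40 N, if the wrist force passes 120 N, or if a joint passes its speed limit or range.

## Working session

There is one attempt and no reset: what is moved stays moved. The work goes in short steps, each a Python script; the robot and the scene stay as the last script left them, time stands still between calls to the robot, and variables do not carry over. Pictures are saved under pics/ and viewed, about 8 in all and at most 12, crops included, and the job is handed in when it is done.

```bash
mkdir -p pics; ls
python3 - <<'E'
from station import *
import cv2,numpy as np
np.set_printoptions(precision=5,suppress=True)
for n in("scene","top"):
    cv2.imwrite(f"pics/{n}0.png",read_camera(n)[:,:,::-1])
    i=camera_info(n);print(n,i)
print(get_time(),get_ee_rot())
E
```

```text
pics
scene {'intrinsics': array([[435.64829,   0.     , 324.87333],
       [  0.     , 435.64829, 240.3359 ],
       [  0.     ,   0.     ,   1.     ]]), 'T': array([[-0.59077, -0.50769,  0.62709,  1.0377 ],
       [ 0.80663, -0.38907,  0.44494,  0.40346],
       [ 0.01809,  0.76868,  0.63937,  0.65124],
       [ 0.     ,  0.     ,  0.     ,  1.     ]])}
top {'intrinsics': array([[579.04651,   0.     , 309.72284],
       [  0.     , 579.04651, 244.12396],
       [  0.     ,   0.     ,   1.     ]]), 'T': array([[-0.02966,  0.98877, -0.14648,  0.31323],
       [-0.99955, -0.02982,  0.00109,  0.05145],
       [-0.00329,  0.14645,  0.98921,  1.3619 ],
       [ 0.     ,  0.     ,  0.     ,  1.     ]])}
0.1 [ 0.00036  0.83594  0.54883 -0.00056]
```

View pics/scene0.png

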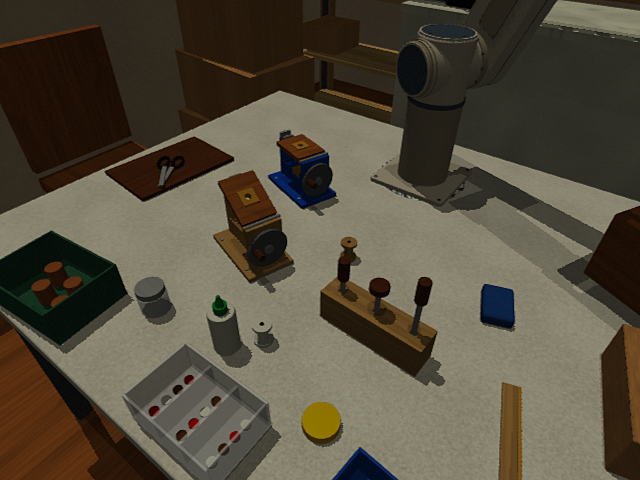

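View pics/top0.png

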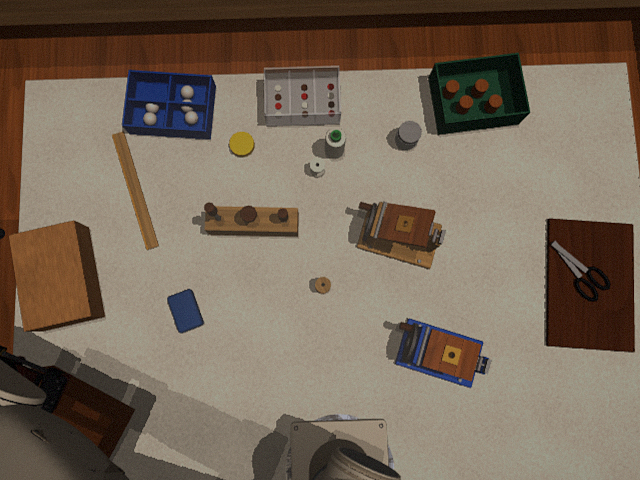

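Top view: the wooden winder is at about (400,232) with its crank to the left, and the blue look-alike is at (440,352). The stand is at (250,221), and the tallest rod is at its left (+y) end, near (210,209). Next I'll zoom in on both.

Run:
```python
import cv2,numpy as np
s=cv2.imread("pics/scene0.png");t=cv2.imread("pics/top0.png")
def c(im,x,y,w,h,k=4): return cv2.resize(im[y:y+h,x:x+w],(w*k,h*k),interpolation=cv2.INTER_CUBIC)
a=c(t,350,195,100,75);b=c(s,205,165,100,75+45)[:480]
d=c(t,195,198,110,45);e=c(s,315,240,130,140,3)
g=np.zeros((600,800,3),np.uint8)
g[:300,:400]=c(t,350,195,100,75);g[300:480,:440]=d
g[:480,400+0:800][:,:]=0
g[:460,400:800]=c(s,205,165,100,115)
g[300:480,:400]=c(t,200,198,100,45)
cv2.imwrite("pics/c1.png",g)
cv2.imwrite("pics/c2.png",c(s,310,235,140,145,4))
```

```text
(no output)
```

View pics/c1.png

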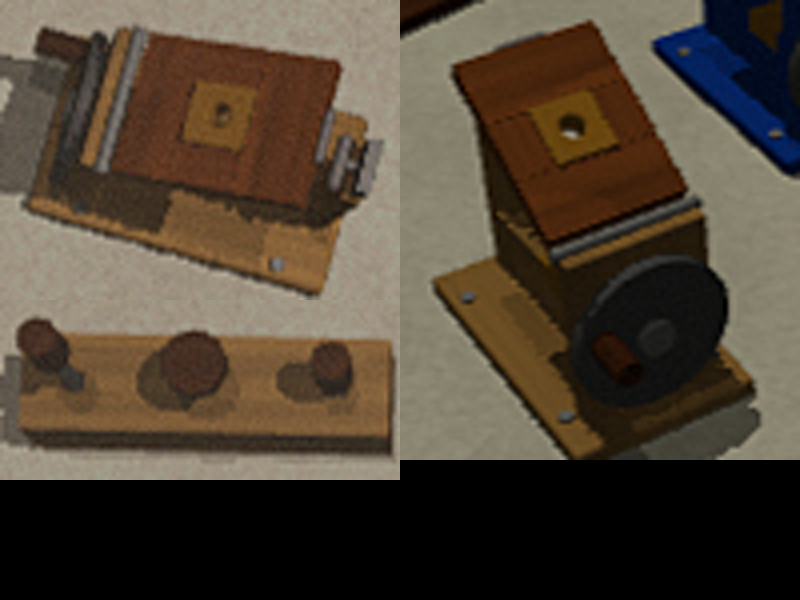

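View pics/c2.png

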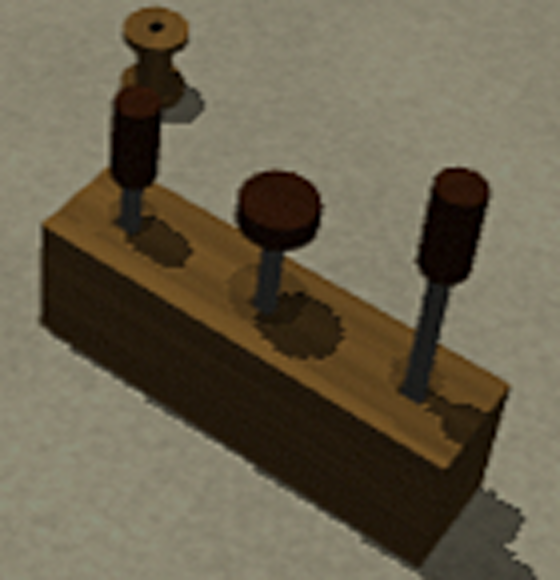

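```bash
cat > vis.py <<'E'
import numpy as np
from scipy.optimize import least_squares
from station import camera_info
C={n:camera_info(n) for n in("scene","top")}
def proj(n,P):
    T=C[n]["T"];p=(np.atleast_2d(P)-T[:3,3])@T[:3,:3];p=p*[1,-1,-1]
    q=p@C[n]["intrinsics"].T;return q[:,:2]/q[:,2:]
def rz(a):c,s=np.cos(a),np.sin(a);return np.array([[c,-s,0],[s,c,0],[0,0,1]])
def cov(x,d,h,th): # d along cover from hinge, h above mid-plane -> winder frame (m)
    return np.array([x,.055-d*np.cos(th)+h*np.sin(th),.119+d*np.sin(th)+h*np.cos(th)])
E
cat > fit.py <<'E'
from vis import *
m=.001
def px(o,c,k=4): return (np.array(c)+.5)/k-.5+o
T=np.array([350,195]);S=np.array([205,165])
# (cam, pixel, kind, local)
W=[]
for n,o,L in(("top",T,[((25,203),'b',(-55,90,12)),((322,290),'b',(-55,-90,12)),((340,63),'c',(40,110,6)),((310,204),'c',(-40,110,6)),
  ((193,83),'c',(17,72-0,8)),((257,88),'c',(17,0,8)),((245,152),'c',(-17,0,8)),((183,145),'c',(-17,72,8))]),
 ("scene",S,[((54,68),'c',(40,110,6)),((190,22),'c',(-40,110,6)),((33,284),'b',(55,-90,12)),((355,382),'b',(-55,90,12)),
  ((128,104),'c',(17,1,8)),((190,90),'c',(-17,1,8)),((220,145),'c',(-17,2,8)),((156,165),'c',(17,2,8))])):
  for p,k,l in L:
    l=list(l)
    if k=='c' and l[1]<100:   # bush corners: hinge side 38, free side 72
        l[1]={('top',72):38,('top',0):72,('scene',1):72,('scene',2):38}[(n,l[1])]
    W.append((n,px(o,p),k,np.array(l)*m))
def res(q):
    r=[]
    for n,p,k,l in W:
        loc=l if k=='b' else cov(*l,q[3])
        r.append(proj(n,rz(q[2])@loc+[q[0],q[1],0])[0]-p)
    return np.ravel(r)
s=least_squares(res,[.5,-.1,-.2,.4],loss='soft_l1')
print("winder",s.x);print(res(s.x).reshape(-1,2).round(1).tolist())
Ts=np.array([200,198]);Ss=np.array([310,235])
D=[("top",px(Ts,p),l) for p,l in[((22,32),(28,105,70)),((390,42),(28,-105,70)),((20,130),(-28,105,70)),((390,135),(-28,-105,70))]]+\
 [("scene",px(Ss,p),l) for p,l in[((105,168),(-28,-105,70)),((42,225),(28,-105,70)),((508,385),(-28,105,70)),((447,468),(28,105,70)),((42,322),(28,-105,0)),((418,568),(28,105,0))]]
def rs(q): return np.ravel([proj(n,rz(q[2])@(np.array(l)*m)+[q[0],q[1],0])[0]-p for n,p,l in D])
t=least_squares(rs,[.5,.1,0],loss='soft_l1');print("stand",t.x);print(rs(t.x).reshape(-1,2).round(1).tolist())
H=rz(t.x[2])@[0,.075,0]+[*t.x[:2],0];print("spindle hole",H)
H2=[("scene",px(Ss,(461,188)),.190),("top",px(Ts,(37,32)),.190)]
f=lambda q:np.ravel([proj(n,[*q,z])[0]-p for n,p,z in H2])
u=least_squares(f,H[:2]);print("handle top",u.x,u.fun)
E
python3 fit.py
```

```text
winder [ 0.52726087 -0.16099387 -0.31423185  0.47333164]
[[-0.0, 1.7], [-0.2, 1.3], [-0.6, -0.2], [-2.8, 0.9], [1.0, -0.4], [-0.1, 0.8], [-1.2, 0.0], [-0.6, -0.9], [-1.0, -0.0], [0.0, 0.1], [-1.2, -1.7], [0.3, -1.4], [-0.5, 1.8], [-1.1, 0.1], [-0.8, -0.5], [0.3, -0.1]]
stand [ 0.56688726  0.1824002  -0.04596188]
[[-0.1, 0.3], [-0.0, -0.8], [-0.7, 0.0], [-0.5, 0.2], [2.2, -2.4], [-0.7, -0.2], [0.4, -0.5], [-0.8, 0.2], [-1.1, 0.7], [-0.0, -0.0]]
spindle hole [0.57033318 0.25732099 0.        ]
handle top [0.57274868 0.25760324] [-0.56070324  0.01138098 -0.68656668  0.36633188]
```

```bash
cat > rob.py <<'E'
from vis import *
from station import *
from scipy.spatial.transform import Rotation as R
np.set_printoptions(precision=4,suppress=True)
def down(yaw): # tool z down, tool x at yaw
    c,s=np.cos(yaw),np.sin(yaw)
    q=R.from_matrix(np.array([[c,s,0],[s,-c,0],[0,0,-1.]])).as_quat();return q[[3,0,1,2]]
def st(t=""): print(t,round(get_time(),2),"tcp",get_tcp_pos(),"F",get_ft_force(),"M",get_ft_torque(),"w",round(get_grip_width(),4))
E
python3 - <<'E'
from rob import *
W=np.array([.5273,-.1610,-.3142])
w=lambda p:rz(W[2])@np.array(p)+[*W[:2],0]
q=down(W[2])
p=get_tcp_pos();movel([p[0],p[1],.32],v=.3)
command_gripper(0)
a=w(cov(0,.098,.006,.47))
move_pose(a+[0,0,.06],q);st("above");print(get_joint_pos())
print(movel(a-[0,0,.015],v=.05,until_force=2));st("touch")
z=get_tcp_pos()[2]
b=w(cov(0,.098,.006,0.12));print(movel(b,v=.06,until_force=15));st("near detent")
b=w(cov(0,.098,.006,0));print(movel(b-[0,0,.004],v=.03,until_force=15));st("pressed")
E
```

```text
above 4.78 tcp [ 0.5185 -0.1886  0.2288] F [ 0.0255 -0.0483 -0.1689] M [-0.1014  0.0239  0.0291] w 0.0029
[-0.3705  0.3086  1.7881  0.0001  1.0447 -0.0575]
False
touch 6.43 tcp [ 0.5183 -0.1892  0.154 ] F [-0.6704  0.1111  0.3101] M [-0.0624  0.1051 -0.0169] w 0.0059
False
near detent 6.93 tcp [ 0.5141 -0.2007  0.1362] F [ 0.309  -0.1144  0.0946] M [-0.0738  0.0895  0.0089] w 0.0073
True
pressed 7.39 tcp [ 0.5145 -0.2017  0.125 ] F [-2.2212  2.0407  9.8029] M [0.1916 0.5576 0.0688] w 0.0043
```

Run:
```python
from rob import *
p=get_tcp_pos();print(movel(p-[0,0,.002],v=.02,until_force=12));st("more")
p=get_tcp_pos();movel([p[0],p[1],.33],v=.25)
command_gripper(1)
st("up")
move_pose([.572,.257,.33],down(.42)); st("over spindle");print(get_joint_pos())
s=read_camera("scene")[:,:,::-1];t=read_camera("top")[:,:,::-1]
cv=__import__("cv2")
cv.imwrite("pics/s1.png",s);cv.imwrite("pics/t1.png",t)
g=np.zeros((600,800,3),np.uint8)
c=lambda im,x,y,w,h,k:cv.resize(im[y:y+h,x:x+w],(w*k,h*k),interpolation=cv.INTER_CUBIC)
g[:450,:400]=c(t,350,185,80,90,5);g[:600,400:]=c(s,210,165,80,120,5)
cv.imwrite("pics/c3.png",g)
```

```text
False
more 7.64 tcp [ 0.5146 -0.2018  0.1248] F [-6.4603  2.6176 20.1399] M [0.3171 1.2844 0.0349] w 0.0055
up 9.99 tcp [ 0.5147 -0.2018  0.33  ] F [-0.5805  0.1932  0.0401] M [-0.0343  0.0461  0.011 ] w 1.0032
over spindle 11.68 tcp [0.5723 0.256  0.3301] F [ 0.1024 -0.5815  0.0417] M [-0.0915 -0.0022 -0.0186] w 1.0015
[ 0.4018  0.3273  1.5177 -0.0003  1.2966 -0.0167]
```

View pics/c3.png

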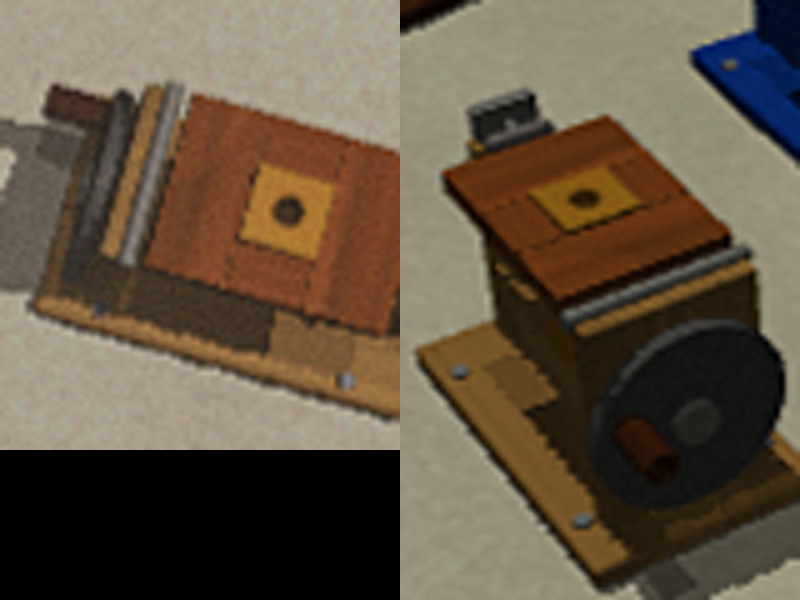

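Cover is shut and level: bore at about (407.5,226.7) in top and (246.9,204.5) in scene. Next I'll locate the bushing by colour, then grasp the spindle.

```bash
cat > bush.py <<'E'
from rob import *
import cv2
def ray(n,uv,z):
    K=C[n]["intrinsics"];T=C[n]["T"];d=np.linalg.solve(K,[*uv,1.])*[1,-1,-1];d=T[:3,:3]@d
    return T[:3,3]+d*(z-T[2,3])/d[2]
def bush(n,im,c): # BGR
    h=cv2.cvtColor(np.ascontiguousarray(im),cv2.COLOR_BGR2HSV)
    m=cv2.inRange(h,(17,140,90),(30,255,255));roi=np.zeros_like(m);cv2.circle(roi,c,12,255,-1);m&=roi
    k=cv2.convexHull(np.argwhere(m)[:,::-1].astype(np.int32))
    f=np.zeros_like(m);cv2.fillConvexPoly(f,k,255);M=cv2.moments(f,True)
    uv=np.array([M["m10"],M["m01"]])/M["m00"];return uv,int(M["m00"])
if __name__=="__main__":
    for n,f,c in(("top","t1",(407,227)),("scene","s1",(247,204))):
        uv,a=bush(n,cv2.imread(f"pics/{f}.png"),c);print(n,uv,a,ray(n,uv,.127))
E
python3 bush.py
python3 - <<'E'
from bush import *
for n,uv in(("top",(407.4,226.6)),("scene",(246.8,204.4))):print(ray(n,uv,.127))
E
```

```text
top [407.0516 226.9722] 252 [ 0.5273 -0.1616  0.127 ]
scene [246.6375 204.2188] 160 [ 0.5278 -0.1599  0.127 ]
[ 0.528  -0.1624  0.127 ]
[ 0.528  -0.1591  0.127 ]
```

Run:
```python
from rob import *
movel([.572,.2575,.220],v=.2)
print(movel([.572,.2575,.150],v=.06,until_force=6));st("at")
command_gripper(0.0);st("grip")
wait(.2)
p=get_tcp_pos();print(movel([p[0],p[1],.17],v=.05));st("lift")
movel([p[0],p[1],.32],v=.15);st("up")
```

```text
False
at 13.8 tcp [0.5723 0.2576 0.1505] F [-0.9541  0.6529  0.4295] M [-0.0428  0.0427 -0.0069] w 1.0
grip 14.82 tcp [0.572  0.2575 0.15  ] F [-0.1484 -1.3789  1.0834] M [-0.0517  0.0147  0.0034] w 0.2453
False
lift 15.57 tcp [0.572  0.2576 0.1704] F [-0.7909  0.5987 -2.1096] M [ 0.0073  0.1878 -0.0235] w 0.2452
up 16.73 tcp [0.5714 0.2572 0.3188] F [ 0.2214  0.2605 -1.0852] M [-0.0453  0.0177 -0.0169] w 0.2472
```

Run:
```python
from bush import *
move_pose([.5277,-.1608,.32],down(-.314))
movel([.5277,-.1608,.275],v=.1);wait(.3);st("hover")
s=read_camera("scene")[:,:,::-1];t=read_camera("top")[:,:,::-1]
cv2.imwrite("pics/s2.png",s);cv2.imwrite("pics/t2.png",t)
c=lambda im,x,y,w,h,k:cv2.resize(im[y:y+h,x:x+w],(w*k,h*k),interpolation=cv2.INTER_CUBIC)
g=np.zeros((600,800,3),np.uint8)
g[:,:400]=c(t,365,165,80,120,5);g[:,400:]=c(s,210,120,80,120,5)
cv2.imwrite("pics/c4.png",g)
tip=get_tcp_pos()-[0,0,.135];print(tip,proj("scene",tip),proj("top",tip),proj("scene",tip+[0,0,.13]))
```

```text
hover 19.18 tcp [ 0.528  -0.1609  0.2756] F [-0.2172 -0.0874 -1.2324] M [-0.1     0.134  -0.0143] w 0.2467
[ 0.5278 -0.1608  0.1403] [[245.6598 198.7378]] [[407.7173 225.6411]] [[238.833  141.0359]]
```

View pics/c4.png

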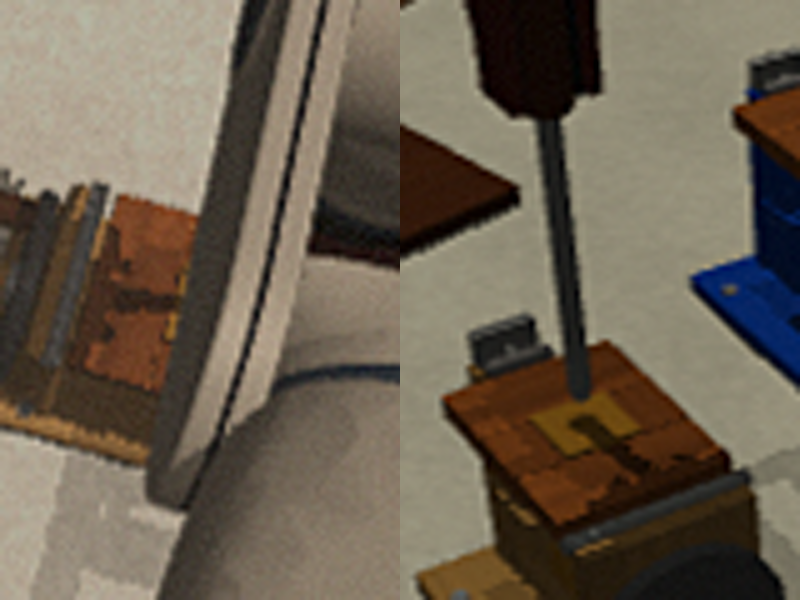

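The tip is at about (245.6,198.6) in scene, within 0.3 px of the robot's prediction. That means the scene camera agrees with the robot, so I'll weight its bushing estimate of about (0.528,-0.1598). Now lower with a force guard.

Run:
```python
from rob import *
b=np.array([.5279,-.1599])
movel([*b,.268],v=.05);wait(.2)
hit=movel([*b,.240],v=.03,until_force=4);st(f"upper {hit}")
```

```text
upper False 20.85 tcp [ 0.5278 -0.1599  0.24  ] F [-0.8323 -0.154  -1.7402] M [-0.3769  0.2878  0.0177] w 0.2459
```

Run:
```python
from rob import *
def avg():
    a=[]
    for _ in range(10): wait(.02);a.append(np.r_[get_ft_force(),get_ft_torque()])
    return np.mean(a,0)
for b in([.5279,-.1599],[.5279,-.1606],[.5275,-.1606],[.5279,-.1612],[.5279,-.1620]):
    movel([*b,.240],v=.02);wait(.15);print(b,avg())
movel([.5279,-.1606,.240],v=.02)
```

```text
[0.5279, -0.1599] [-1.0353 -1.1723 -1.8729 -0.3973  0.3812  0.0068]
[0.5279, -0.1606] [-0.5216 -0.1193 -0.5859 -0.1216  0.2137  0.0049]
[0.5275, -0.1606] [-0.1712 -0.1511 -1.2032 -0.0697  0.0795  0.0013]
[0.5279, -0.1612] [ 0.3127  0.2811 -0.7779 -0.0618  0.0738  0.0092]
[0.5279, -0.162] [ 0.0073 -0.0632 -1.0777 -0.068   0.0914  0.0012]
```

Run:
```python
from rob import *
def avg():
    a=[]
    for _ in range(8): wait(.02);a.append(np.r_[get_ft_force(),get_ft_torque()])
    return np.mean(a,0)
for b in([.5271,-.1628],[.5271,-.1634],[.5263,-.1618],[.5257,-.1618],[.5271,-.1618]):
    movel([*b,.240],v=.02);wait(.12);print(b,avg(),get_tcp_pos())
b=[.5271,-.1616]
hit=movel([*b,.200],v=.04,until_force=4);st(f"mid {hit}")
```

```text
[0.5271, -0.1628] [ 0.2367  0.2222 -0.5077 -0.066   0.0434  0.0151] [ 0.5271 -0.1628  0.24  ]
[0.5271, -0.1634] [-0.0652 -0.03   -0.9266  0.0039  0.1003 -0.0035] [ 0.5271 -0.1634  0.24  ]
[0.5263, -0.1618] [-0.1657  0.0766 -1.1485 -0.0611  0.0983 -0.0184] [ 0.5263 -0.1618  0.24  ]
[0.5257, -0.1618] [-0.1363  0.1342 -0.8977 -0.0628  0.0963 -0.0181] [ 0.5257 -0.1618  0.24  ]
[0.5271, -0.1618] [ 0.0455  0.091  -0.8594 -0.0637  0.0651 -0.0066] [ 0.5271 -0.1618  0.24  ]
mid False 27.6 tcp [ 0.5273 -0.1617  0.2003] F [ 0.4271 -0.3385 -0.3491] M [-0.0911  0.0935 -0.0058] w 0.2466
```

Run:
```python
from rob import *
b=[.5268,-.1618]
movel([*b,.200],v=.02);wait(.15);st("pre")
hit=movel([*b,.162],v=.03,until_force=4);st(f"low {hit}")
wait(.3);st()
```

```text
pre 28.0 tcp [ 0.5268 -0.1618  0.2001] F [-0.2181 -0.0051 -1.2754] M [-0.0278  0.0896  0.0606] w 0.2421
low False 29.42 tcp [ 0.5269 -0.1618  0.1622] F [ 0.2711  0.5665 -0.9279] M [-0.0297  0.0612  0.0098] w 0.2475
 29.72 tcp [ 0.5268 -0.1618  0.1621] F [-0.3412 -0.2244 -0.6319] M [-0.0566  0.0704 -0.0389] w 0.2451
```

Run:
```python
from bush import *
s=read_camera("scene")[:,:,::-1]
c=lambda im,x,y,w,h,k:cv2.resize(im[y:y+h,x:x+w],(w*k,h*k),interpolation=cv2.INTER_CUBIC)
cv2.imwrite("pics/c5.png",c(s,180,110,160,180,3))
t=get_tcp_pos();print("tip",proj("scene",t-[0,0,.135]),"handle bottom",proj("scene",t-[0,0,.005]))
```

```text
tip [[250.6419 240.5605]] handle bottom [[244.8462 191.5463]]
```

View pics/c5.png

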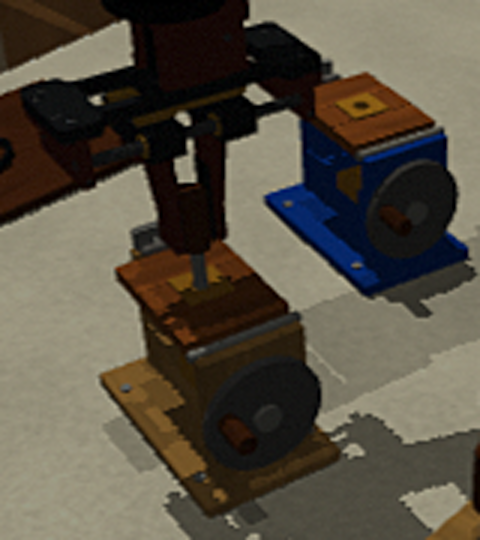

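The cover is shut and the shank is through the bushing at about (247,205). The handle's bottom is at about (245,193), against a predicted (244.8,191.5), so the spindle hasn't slipped in the grip.

Run:
```python
from rob import *
wait(.3);st("final");job_done();st("after")
```

```text
final 30.07 tcp [ 0.5268 -0.1618  0.162 ] F [ 0.0436  0.0962 -0.2696] M [-0.0793  0.0537 -0.0342] w 0.2421
the job is handed in; nothing more can be done
the job is handed in; nothing more can be done
```

I pressed the cover shut, lowered the spindle through both bushings, and handed the job in at 30 s while still holding it. The hand-in gave no verdict.

- **Cover:** the finger reached z = 125 mm and then met a hard stop at about 20 N. The picture taken after I let go shows the cover flat and staying shut.
- **Spindle:** I took it by the handle; it was the tallest rod, in the stand's +y hole. I lowered it to a tip height of about 27 mm in the winder frame, which is about 16 mm below the lower bushing and 15 mm above the base plate.
- **Last checks:** side forces were near zero, the grip width matched the 22 mm handle, and the handle was within about 1.5 pixels of where it should appear, so the spindle had not slipped.
- **Disagreement:** the two cameras placed the bore about 2 mm apart in y. The estimate I used first (mostly the scene camera's) made the spindle rub the upper bushing lightly. I felt for the free space in the bore and moved about 2 mm, after which it went down without contact.
- **Not checked:** I could not see the tip below the lower bushing, because the hinge wall hides it. Its height comes from the arm position and the grasp height. I also took no final picture of the other things on the table, but the robot met nothing unexpected on the way.

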